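Seat the spice jar in the jar mixer and hold the spring dial at its third click

TASK

Mix the spices: gently pick up the small glass spice jar with the black cap (squeeze it with no more than about 25 N) and set it down upright, fully home in the round cup of the white jar mixer, and let go of it. Then turn the mixer's dial clockwise past its first two clicks to the third and last one and keep holding it there against its spring: the program finishes while still holding the dial at the third click. Leave everything else on the worktop where it is.

Things in the scene. Friction and masses are not known exactly. Their poses are not given: they have to be found in the camera images.
- jar_center (a point): Glass spice jar with a black screw cap, upright, round and straight-sided, 41 mm in diameter, 105 mm tall, about 0.11 kg. The point is on its axis, half-way up (52 mm above its underside); z is the jar's own up axis. Other things stand about 100 mm or more away, centre to centre. It takes a squeeze of up to 25 N from each finger; 5 to 15 N is ample, best some 15 mm above the middle so that the tall jar clears the palm and the fingers stay above the cup.
- mixer: White jar mixer, fixed to the worktop: a plinth 124 mm (x) by 250 mm (y), 18 mm high; at its -y end an open steel cup for the jar, at its +y end a white motor tower 116 x 108 mm, 80 mm high, with the dial on top. Origin on the worktop under the middle of the plinth; y from cup to dial, z up. It stands turned differently every time.
- cup_floor (a point): Centre of the inner floor of the mixer's steel cup, 18 mm above the worktop; the cup's bore is 48 mm wide and 22 mm deep, its rim 40 mm above the worktop and 80 mm across (145 mm from the dial's axis). A seated jar stands on this floor: its underside is here, its middle 52 mm higher.
- dial_grip (a point): On the axis of the dial (vertical) at the height to grip it, 100 mm above the worktop. The dial is a steel grip bar 50 mm long, 13 mm thick, standing from 86 to 112 mm above the worktop, on a black disc 60 mm across on top of the tower. x runs along the bar to its pointer end (dark line), z is up; it turns with the dial.
- dial (a joint): Turn of the dial in rad, 0 at home, growing clockwise seen from above; the clicks are at 0.38, 0.77 and 1.15, longer marks on the tower for the higher ones, the end stop at 1.23. A spring drives it back to 0 from any click when it is let go (0.036 N m at home, 0.07 N m at the third click; the clicks add bumps of about 0.01 to 0.02 N m, so grip it firmly, about 25 N). At 0 the bar's pointer stands 0.6 rad counterclockwise of the mixer's x axis.
- egg_cup: Turned wooden egg cup, 47 mm wide, 56 mm tall; bystander, origin under its middle.
- brass_weight: Brass bell weight, 40 mm wide, 34 mm tall; bystander, origin under its middle.
- match_box: Flat box of matches, 45 x 70 x 18 mm; bystander, origin under its middle.
- mug: White mug, 80 mm wide (113 mm with its handle), 91 mm tall; bystander, origin under its middle.
- pepper_mill: Dark wooden pepper mill, 58 mm wide, 170 mm tall; bystander, origin under its middle.
Not all that is in view belongs to the job. What is shaped like the part that bears jar_center but brown or pink is not meant.

How it is judged:
By the outcome, as a careful person would: the job done as asked, in the order asked, and still so for the second after the job is handed in, while the arm keeps its last pose, push and grip.
It also fails if it takes over 48 s, if anything falls off the work surface, if the arm or the gripper's body presses on something with over 40 N, if the wrist force passes 120 N, or if a joint passes its speed limit or range.

ROBOT

A 6-joint arm with a two-finger parallel gripper is mounted at the origin on a cart in front of the work surface, level with it; the furniture and walls round the work are solid. World frame = base frame: x ahead of the robot, y to its left, z up, the work surface at z = 0. Lengths are in m, angles in degrees, forces in N, time in s.
With the tool pointing down it reaches from about 0.3 to 0.75 m from the base axis. Payload 8.5 kg.
Tool frame: the origin (TCP) lies at the very end of the fingers, on their centre line; the grasp point (between the pads) lies 19 mm behind it; z points along the fingers, y is the line along which they close (so a half turn about z gives the same grasp; the last joint's range is limited). The gripper opens to 85 mm and grips with 20 to 120 N. Pads are 22 mm wide; open, the fingers measure 114 mm over their backs; the gripper's body (76 mm by 85 mm) begins 54 mm behind the grasp point. The pads swing forward as they close: fully open they stand 13 mm farther back than shut.
Start: joints at [-76.794, 21.807, 74.336, -0, 83.858, -12.336], TCP at [0.237, -0.496, 0.231] pointing down, gripper open.
Joint ranges: [-178.18, 178.18], [-50.72, 133.34], [12.68, 142.11], [-81.47, 261.47], [9.98, 163.14], [-165.26, 165.26]. Speed limits (degrees/s): [136.94, 136.94, 180, 180, 180, 180].

INTERFACE

Orientations are given as a 3x3 rotation matrix whose columns are the frame's x, y, z axes.
In Python, from rig import * gives the robot as it stands. The module is installed in compiled form; this text tells all that it offers.
- The arm moves only by the shell command python3 -m pendant 'ROWS' [OPENING] [FORCE]. ROWS is JSON, a list of rows, each a list of 2 entries, a list of its own where there are three numbers: the shift along the tool's x, y, z as a fraction of full scale, then the turn, a rotation vector about the tool's x, y, z as a fraction of full scale. A call has 1 to 8 rows; each row shifts and turns the commanded pose from where the row before left it, along the tool's axes as they then stand; what a row does not reach is not made up. Full scale, the value 1, is 40 mm for a shift and 5 degrees for a turn. A row lasts 1/8 s, in which the tool goes at most 62.5 mm and 10.7 degrees, less where a joint would pass 70% of its speed; a pose out of reach is approached as far as the arm can. A call with a number of a shift or a turn outside -1 to 1 is refused whole. A call with a gripper value outside its range is refused whole. OPENING is the opening, from 0 (shut) to 1 (fully open), set as the call begins (- or left out, the last holds). The fingers move at their own pace and stop on an object; FORCE is the grip in N (left out, the last holds). Time passes only in rows, so rows that do not move let the fingers close. It gives the time, the measured TCP pose, the force, the opening and the grip force at its end, in the units of the state.
- observe(): the state, without advancing time (a new reading comes with each control period).
- get_image(name): name is "scene" or "top"; returns a dict with "img" (420x560x3 uint8, blue, green, red), "range_z" (420x560 float32, m along the optical axis (not along the pixel's ray), 0 where there is no reading), "camera_matrix" (3x3 intrinsics, pixels), "dist_coeffs" ([k1, k2, p1, p2, k3] as OpenCV has them; the pictures are not rectified), "eye" and "rotation" of the camera in the world. Camera axes: x right, y down, z forward; pixel columns grow to the right and rows downward; lengths in m; the calibration is good to about 2 mm. A picture is of the moment at which its call begins.
- close_job(): hands the job in; it is judged then, once.
Trained networks look in the newest picture that a camera, given by its name, has taken for a name from the list of things; names that differ only in an ending like _2 or _b are one class to them, and where a whole thing is asked for, a point or a joint stands for the part that bears it (a point fixed in the world has none). Each returns a list of dicts, best first, with "conf" (0 to 1); they miss things now and then, are a little off and sometimes report something else, mostly with a low value. They report only what shows in the picture. A call takes as long as a camera call. They do not tell look-alikes from the thing itself.
- regions_of(camera, query): "mask" (420x560 bool, what is visible of it).
- landmark_of(camera, query): "point" ([x, y, z] in m, in world coordinates, good to about 4 mm: a listed point, or the origin of a listed thing).
The state is a dict: "time_s": time; "q": joint angles; "qvel": joint speeds; "joint_efforts": joint torques, N m; "position": TCP position; "tool_rot": TCP orientation; "ft_force": force on the tool from outside, world axes, zero at the start; "wrist_torque": the same for the moment, N m; "grip_width": finger opening in m; "gripper_force": force on a finger pad.
Only numpy, scipy, OpenCV 4.12 (cv2) and the standard library are available. Lean on these libraries where they do the work, as an engineer would, in place of code of your own. Each camera call takes 0.05 s, during which the arm holds its last target. There are 200 camera calls.

## Working session

There is one attempt and no reset: what is moved stays moved. The work goes in short steps, Python scripts to look and compute and a shell command to move; the robot and the scene stay as the last step left them, time stands still between calls to the robot, and variables do not carry over. Pictures are saved under pics/ and viewed, at most 10 in all, crops included, and the job is handed in when it is done.

```bash
mkdir -p pics
python3 - <<'E'
from rig import *
import cv2,numpy as np
s=observe();print(s['time_s'],s['position'],np.round(s['tool_rot'],3).tolist(),s['grip_width'])
for c in("scene","top"):
    g=get_image(c);cv2.imwrite(f"pics/{c}0.png",g['img']);print(c,g['eye'],np.round(g['rotation'],3).tolist())
    for n in["jar_center","mixer","cup_floor","dial_grip","egg_cup","brass_weight","match_box","mug","pepper_mill"]:
        print(n,[(round(d['conf'],2),np.round(d['point'],3).tolist()) for d in landmark_of(c,n)][:4])
E
```

```text
0.0 [ 0.23708369 -0.49594124  0.2306883 ] [[0.902, 0.431, -0.0], [0.431, -0.902, 0.001], [0.0, -0.001, -1.0]] 0.08514997165261685
scene [-0.01188813 -0.64694929  1.0890386 ] [[0.806, -0.447, 0.389], [-0.592, -0.624, 0.51], [0.015, -0.641, -0.767]]
jar_center [(0.75, [0.422, -0.292, 0.054]), (0.66, [0.353, -0.31, 0.05])]
mixer [(0.61, [0.581, 0.098, -0.0])]
cup_floor [(0.61, [0.593, 0.025, 0.017])]
dial_grip [(0.75, [0.592, 0.025, 0.017]), (0.52, [0.576, 0.174, 0.099])]
egg_cup []
brass_weight [(0.5, [0.6, -0.282, 0.001])]
match_box [(0.64, [0.58, 0.101, -0.001])]
mug []
pepper_mill [(0.24, [0.576, 0.172, 0.096])]
top [0.36841182 0.01480615 1.25118014] [[-0.027, -0.995, 0.094], [-1.0, 0.026, -0.003], [0.0, -0.094, -0.996]]
jar_center [(0.91, [0.508, -0.328, 0.052]), (0.81, [0.348, -0.314, 0.051]), (0.73, [0.42, -0.366, 0.053]), (0.6, [0.421, -0.296, 0.052])]
mixer [(0.97, [0.584, 0.102, -0.0]), (0.28, [0.59, 0.03, 0.02])]
cup_floor [(0.73, [0.592, 0.031, 0.019])]
dial_grip [(0.63, [0.579, 0.168, 0.103])]
egg_cup [(0.5, [0.44, -0.168, 0.002]), (0.4, [0.37, 0.3, -0.001])]
brass_weight [(0.61, [0.598, -0.284, 0.0]), (0.21, [0.438, -0.166, 0.002])]
match_box [(0.8, [0.373, 0.299, 0.001]), (0.38, [0.578, 0.167, 0.101])]
mug [(0.76, [0.482, 0.387, -0.001])]
pepper_mill [(0.92, [0.62, 0.418, -0.004])]
```

View pics/scene0.png

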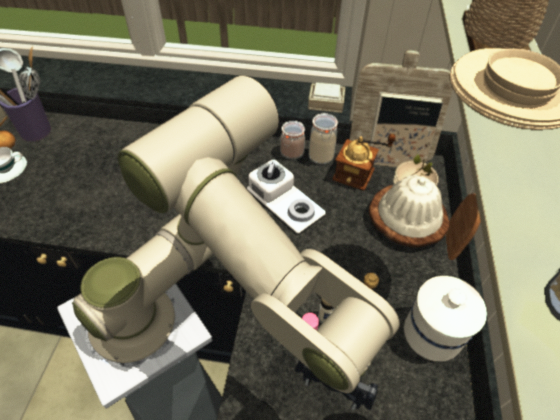

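View pics/top0.png

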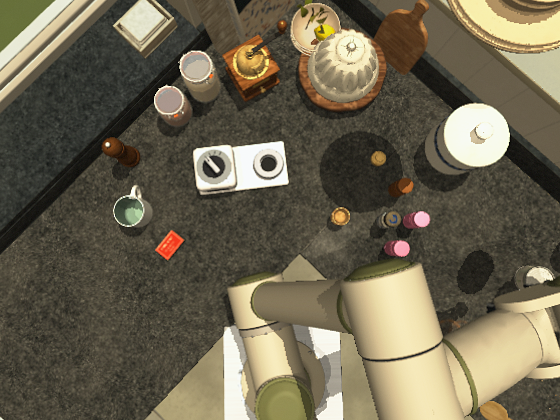

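The top view shows the black-capped jar at about (391,219). Pink jars are at (418,219) and (397,248), a brown one at (402,187). The mixer's cup is at (268,164) and its dial at (213,166). Next I'll measure these precisely from depth.

```bash
cat > h.py <<'E'
from rig import *
import cv2,numpy as np
def cloud(c):
    g=get_image(c);h,w=g['range_z'].shape
    u,v=np.meshgrid(np.arange(w),np.arange(h))
    p=cv2.undistortPoints(np.stack([u,v],-1).reshape(-1,1,2).astype(float),g['camera_matrix'],g['dist_coeffs']).reshape(h,w,2)
    P=np.dstack([p,np.ones((h,w))])*g['range_z'][...,None]
    return g,P@np.array(g['rotation']).T+np.array(g['eye'])
E
python3 - <<'E'
from h import *
g,W=cloud("top");im=g['img']
print(g['camera_matrix'][0][0])
for n,(u,v) in dict(black=(391,219),pinkA=(418,219),pinkB=(397,248),brown=(402,187)).items():
    s=np.s_[v-16:v+17,u-16:u+17];p=W[s].reshape(-1,3);k=(p[:,2]>.095)&(p[:,2]<.12)
    m=cv2.connectedComponents(k.reshape(33,33).astype(np.uint8))[1];q=p[(m==m[16,16]).ravel()] if m[16,16] else p[k]
    if len(q)>5:
        c,r=cv2.minEnclosingCircle(q[:,:2].astype(np.float32));print(n,len(q),np.median(q,0),q.mean(0),c,r,np.ptp(q,0))
# tower top, plinth
for nm,lo,hi in(("tower",.072,.084),("bar",.1045,.12),("plinth",.012,.024),("rim",.035,.045)):
    k=(W[...,2]>lo)&(W[...,2]<hi)&(abs(W[...,0]-.585)<.12)&(abs(W[...,1]-.1)<.17)
    q=W[k][:,:2].astype(np.float32)
    if len(q)>3: print(nm,len(q),cv2.minAreaRect(q*1000),q.mean(0))
for c in("top",):
    for n in("mixer","dial_grip","jar_center"):
        for d in regions_of(c,n)[:5]:
            q=W[d['mask']];print(n,round(d['conf'],2),d['mask'].sum(),np.median(q,0).round(3),cv2.minAreaRect((q[:,:2]*1000).astype(np.float32)))
a=cv2.resize(im[130:200,180:300],None,fx=6,fy=6,interpolation=2)
b=cv2.resize(im[165:270,340:450],None,fx=5,fy=5,interpolation=2)
cv2.imwrite("pics/a.png",a);cv2.imwrite("pics/b.png",b)
E
```

```text
446.2411290714052
black 204 [ 0.42429869 -0.29274205  0.10518261] [ 0.42373895 -0.29288864  0.10485229] (0.42405200004577637, -0.29344263672828674) 0.020310068503022194 [0.03852862 0.03983564 0.01575518]
pinkA 207 [ 0.42229835 -0.36543195  0.10505676] [ 0.42183767 -0.36558611  0.10468261] (0.4225783348083496, -0.366667240858078) 0.02048291452229023 [0.03853204 0.03998042 0.01421565]
pinkB 208 [ 0.34965972 -0.31022207  0.10542042] [ 0.34900041 -0.31052889  0.10499671] (0.34878671169281006, -0.3113304078578949) 0.02032172866165638 [0.03837257 0.0396896  0.01576013]
brown 211 [ 0.51151623 -0.32912953  0.10552932] [ 0.5116439  -0.3290995   0.10511667] (0.5110880732536316, -0.3302443027496338) 0.021428948268294334 [0.04159685 0.03933429 0.01714507]
tower 1152 ((577.5906372070312, 165.82717895507812), (114.86502075195312, 105.68181610107422), 6.078037261962891) [0.57623965 0.16492023]
bar 103 ((578.2802734375, 165.82835388183594), (52.494773864746094, 14.061909675598145), 36.477745056152344) [0.57764804 0.16559252]
plinth 1828 ((584.728271484375, 95.86875915527344), (126.87752532958984, 24
[... 353 characters left out ...]
77 0.165 0.088] ((495.4527587890625, 91.30793762207031), (290.8714294433594, 57.978763580322266), 42.32850646972656)
jar_center 0.85 330 [ 0.35  -0.302  0.103] ((348.96881103515625, -158.29977416992188), (39.057411193847656, 346.19256591796875), 0.028359200805425644)
jar_center 0.83 338 [ 0.421 -0.356  0.102] ((405.7852478027344, -184.33323669433594), (39.99723434448242, 403.25341796875), 4.964905738830566)
jar_center 0.79 323 [ 0.508 -0.322  0.103] ((435.131103515625, -170.8038330078125), (39.72587585449219, 392.4691162109375), 25.55127716064453)
jar_center 0.55 319 [ 0.422 -0.285  0.103] ((407.8509826660156, -152.48033142089844), (40.796348571777344, 341.31585693359375), 6.449683666229248)
```

View pics/a.png

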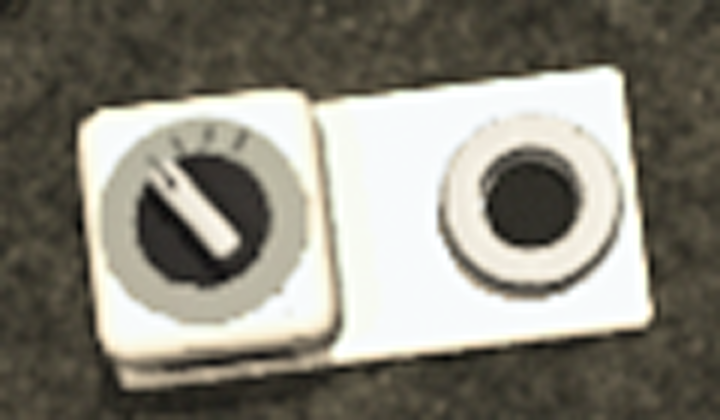

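View pics/b.png

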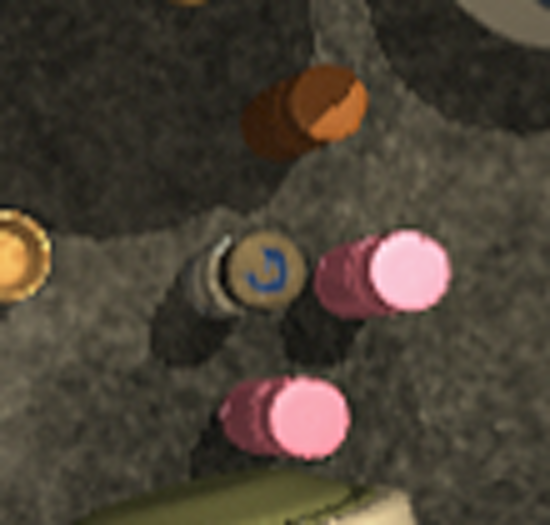

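The crops confirm it. The only jar that is neither brown nor pink is at (0.424,-0.293), and its cap top measures z = 0.105 as it should. The cup is at crop (532,203) and the dial pointer points up-left in the crop at (155,165), so the dial is at home. Moving over the jar now, with the opening reduced because its neighbours are about 73 mm away.

```bash
python3 -m pendant '[[[0.91,-0.37,0],[0,0,0]],[[0.91,-0.37,0],[0,0,0]],[[0.91,-0.37,0],[0,0,0]],[[0.91,-0.37,0],[0,0,0]],[[0.91,-0.37,0],[0,0,0]],[[0.91,-0.37,0],[0,0,-0.5]],[[0.91,-0.37,0],[0,0,-1]],[[0,0,0],[0,0,0]]]' 0.75 20
cat >> h.py <<'E'
def to(x,y,z,yaw):
    s=observe();R=np.array(s['tool_rot']);d=np.array([x,y,z])-s['position']
    cy=np.degrees(np.arctan2(R[1,1],R[0,1]))
    print('t',s['time_s'],'pos',np.round(s['position'],4),'yaw',round(cy,2),'tilt',np.round(R[:,2],4),'F',np.round(s['ft_force'],1),'w',round(s['grip_width'],4),'gf',s['gripper_force'],'q',np.round(s['q'],0))
    print('units shift',np.round(R.T@d/.04,3),'turn',round(-(yaw-cy)/5,2))
E
python3 - <<'E'
from h import *
from scipy.optimize import least_squares
to(.424,-.293,.048,-57)
for c in("top","scene"):
    g,W=cloud(c)
    k=(W[...,2]>.036)&(W[...,2]<.044)&(np.hypot(W[...,0]-.592,W[...,1]-.026)<.05)
    q=W[k];r=lambda p:np.hypot(q[:,0]-p[0],q[:,1]-p[1])
    f=least_squares(lambda p:np.r_[np.maximum(r(p)-.040,0),np.maximum(.024-r(p),0)],[.592,.026]) 
    print(c,'rim',len(q),f.x,q.mean(0),cv2.minEnclosingCircle(q[:,:2].astype(np.float32)))
    k=(W[...,2]>.014)&(W[...,2]<.022)&(np.hypot(W[...,0]-.592,W[...,1]-.026)<.02);print('floor',k.sum(),W[k].mean(0))
    k=(W[...,2]>.107)&(W[...,2]<.117)&(np.hypot(W[...,0]-.578,W[...,1]-.166)<.035);print('bar',k.sum(),cv2.minAreaRect((W[k][:,:2]*1000).astype(np.float32)) if k.sum()>4 else'')
    k=(W[...,2]>.095)&(W[...,2]<.11)&(np.hypot(W[...,0]-.424,W[...,1]+.293)<.03);print('jar',k.sum(),W[k].mean(0) if k.sum() else'')
E
```

```text
time_s: 2.2
position: [0.4222, -0.2901, 0.2314]
tool_rot: [[0.836, 0.548, 0.0], [0.548, -0.836, 0.0], [0.0, 0.0, -1.0]]
ft_force: [-0.2, -0.2, 0.4]
grip_width: 0.0639
gripper_force: 0.0
t 2.2 pos [ 0.4222 -0.2901  0.2314] yaw -56.74 tilt [ 2.e-04  1.e-04 -1.e+00] F [-0.2 -0.2  0.4] w 0.0639 gf 0.0 q [-48.  18.  80.   0.  82.   9.]
units shift [-4.000e-03  8.600e-02  4.586e+00] turn 0.05
top rim 398 [0.59016071 0.02186304] [0.59014144 0.02228385 0.03993227] ((0.5897879600524902, 0.02149164117872715), 0.04053249955177307)
floor 134 [0.59268823 0.02666577 0.01867242]
bar 98 ((578.5823974609375, 166.0515899658203), (50.98646545410156, 14.075318336486816), 36.45866775512695)
jar 26 [ 0.4346093  -0.28113905  0.10400518]
scene rim 0 [0.592 0.026] [nan nan nan] ((0.0, 0.0), 0.0)
floor 0 [nan nan nan]
bar 0 
jar 205 [ 0.4206593  -0.29523658  0.10498659]<stdin>:9: RuntimeWarning: Mean of empty slice.
  ret = um.true_divide(
<stdin>:10: RuntimeWarning: Mean of empty slice.
```

Averaging the two cameras puts the jar at (0.422,-0.294). Descending and gripping.

```bash
python3 -m pendant '[[[-0.05,0.08,0],[0,0,0]],[[0,0,0.9],[0,0,0]],[[0,0,0.9],[0,0,0]],[[0,0,0.9],[0,0,0]],[[0,0,0.8],[0,0,0]],[[0,0,0.6],[0,0,0]],[[0,0,0.45],[0,0,0]],[[0,0,0],[0,0,0]]]' 0.75 20
python3 -m pendant '[[[0,0,0],[0,0,0]],[[0,0,0],[0,0,0]],[[0,0,0],[0,0,0]],[[0,0,0],[0,0,0]]]' 0.3 20
```

```text
time_s: 3.3
position: [0.4203, -0.2961, 0.0484]
tool_rot: [[0.839, 0.544, -0.002], [0.544, -0.839, 0.002], [-0.0, -0.002, -1.0]]
ft_force: [0.0, 0.3, 0.4]
grip_width: 0.0642
gripper_force: 0.0
time_s: 3.8
position: [0.4214, -0.2961, 0.0502]
tool_rot: [[0.838, 0.545, 0.001], [0.545, -0.838, -0.002], [-0.0, 0.002, -1.0]]
ft_force: [-1.8, -0.2, 5.9]
grip_width: 0.04
gripper_force: 22.1
```

```bash
python3 -m pendant '[[[0,0,0],[0,0,0]],[[0,0,-0.2],[0,0,0]],[[0,0,-0.5],[0,0,0]],[[0,0,-0.7],[0,0,0]],[[0,0,-0.7],[0,0,0]],[[0,0,-0.7],[0,0,0]],[[0,0,-0.5],[0,0,0]],[[0,0,0],[0,0,0]]]'
python3 - <<'E'
from h import *
to(.589,.021,.180,-57)
E
```

```text
time_s: 4.8
position: [0.4214, -0.2956, 0.1825]
tool_rot: [[0.838, 0.545, 0.002], [0.545, -0.838, -0.002], [0.001, 0.002, -1.0]]
ft_force: [-0.1, -0.1, -2.0]
grip_width: 0.0406
gripper_force: 21.7
t 4.8 pos [ 0.4214 -0.2956  0.1825] yaw -56.95 tilt [ 0.0018 -0.0018 -1.    ] F [-0.1 -0.1 -2. ] w 0.0406 gf 21.671363421482965 q [-48.  21.  85.   0.  74.   9.]
units shift [ 7.829 -4.35   0.056] turn 0.01
```

```bash
python3 -m pendant '[[[0.5,-0.3,0],[0,0,0]],[[0.8,-0.45,0],[0,0,0]],[[0.9,-0.5,0],[0,0,0]],[[0.9,-0.5,0],[0,0,0]],[[0.9,-0.5,0],[0,0,0]],[[0.9,-0.5,0],[0,0,0]],[[0.9,-0.5,0],[0,0,0]],[[0.9,-0.5,0],[0,0,0]]]'
python3 -m pendant '[[[0.7,-0.4,0],[0,0,0]],[[0.43,-0.2,0],[0,0,0]],[[0,0,0],[0,0,0]],[[0,0,0],[0,0,0]]]'
python3 - <<'E'
from h import *
to(.589,.021,.180,-57)
for c in("scene","top"):
    g,W=cloud(c);cv2.imwrite(f"pics/{c}1.png",g['img'])
    for n in("cup_floor","jar_center","dial_grip"):
        print(c,n,[(round(d['conf'],2),np.round(d['point'],4).tolist()) for d in landmark_of(c,n)][:5])
    k=(W[...,2]>.036)&(W[...,2]<.044)&(np.hypot(W[...,0]-.59,W[...,1]-.022)<.045);print('rim',k.sum(),W[k].mean(0))
a,b=[cv2.imread(f"pics/{c}1.png") for c in("scene","top")]
cv2.imwrite("pics/m1.png",np.hstack([cv2.resize(a[100:290,180:370],(400,400)),cv2.resize(b[90:250,190:350],(400,400))]))
E
```

```text
time_s: 5.8
position: [0.564, -0.0222, 0.18]
tool_rot: [[0.838, 0.545, -0.002], [0.545, -0.838, 0.001], [-0.002, -0.002, -1.0]]
ft_force: [0.1, -1.3, -1.5]
grip_width: 0.0405
gripper_force: 21.6
time_s: 6.3
position: [0.5884, 0.0202, 0.181]
tool_rot: [[0.839, 0.545, -0.001], [0.545, -0.839, -0.0], [-0.001, -0.0, -1.0]]
ft_force: [0.1, -0.0, -1.3]
grip_width: 0.0404
gripper_force: 21.6
t 6.3 pos [0.5884 0.0202 0.181 ] yaw -57.0 tilt [-9.e-04 -2.e-04 -1.e+00] F [ 0.1 -0.  -1.3] w 0.0404 gf 21.606844159250613 q [-10.  28.  73.  -0.  79.  47.]
units shift [ 0.023 -0.008  0.024] turn -0.0
scene cup_floor [(0.66, [0.5938, 0.0245, 0.0182]), (0.57, [0.3746, 0.302, 0.0008])]
scene jar_center [(0.95, [0.4254, -0.3675, 0.0492]), (0.68, [0.3486, -0.308, 0.0518]), (0.65, [0.5097, -0.332, 0.0556]), (0.59, [0.59, 0.0255, 0.1835])]
scene dial_grip [(0.62, [0.5738, 0.1731, 0.1003]), (0.55, [0.4768, 0.3854, -0.0007])]
rim 255 [0.58715819 0.0220539  0.0402871 ]
top cup_floor [(0.97, [0.5878, 0.03, 0.02]), (0.21, [0.5965, -0.2836, 0.0048])]
top jar_center [(0.94, [0.506, -0.3288, 0.0516]), (0.63, [0.4208, -0.3676, 0.0539]), (0.52, [0.3498, -0.3123, 0.0527]), (0.47, [0.592, 0.0222, 0.1846])]
top dial_grip [(0.56, [0.5776, 0.1691, 0.1007])]
rim 52 [ 0.59738068 -0.0065987   0.03992002]
```

View pics/m1.png

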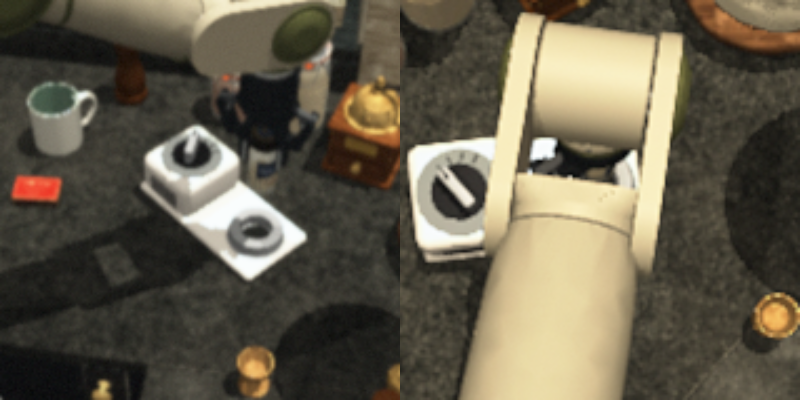

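The scene view shows the whole cup at crop (256,232) and the held jar at (265,165). I'll fit both in this one camera so that its calibration error cancels.

Run:
```python
from h import *
from scipy.optimize import least_squares
g,W=cloud("scene")
k=(W[...,2]>.037)&(W[...,2]<.044)&(np.hypot(W[...,0]-.59,W[...,1]-.022)<.05);q=W[k]
def fit(p):r=np.hypot(q[:,0]-p[0],q[:,1]-p[1]);return np.r_[np.maximum(r-.040,0),np.maximum(.025-r,0)]
f=least_squares(fit,[.59,.022]);print('rim',len(q),f.x,f.cost,cv2.minEnclosingCircle(q[:,:2].astype(np.float32)))
k=(W[...,2]>.075)&(W[...,2]<.084)&(np.hypot(W[...,0]-.578,W[...,1]-.166)<.09);print('tower',cv2.minAreaRect((W[k][:,:2]*1000).astype(np.float32)))
k=(W[...,2]>.107)&(W[...,2]<.117)&(np.hypot(W[...,0]-.578,W[...,1]-.166)<.035);print('bar',k.sum(),cv2.minAreaRect((W[k][:,:2]*1000).astype(np.float32)))
# held jar side
for lo in(.128,.138,.148,.158,.168):
    k=(W[...,2]>lo)&(W[...,2]<lo+.01)&(np.hypot(W[...,0]-.589,W[...,1]-.021)<.032);p=W[k]
    if len(p)<6: print(lo,len(p));continue
    c=least_squares(lambda c:np.hypot(p[:,0]-c[0],p[:,1]-c[1])-.0205,[.589,.021],loss='soft_l1',f_scale=.001);print(lo,len(p),c.x,c.cost)
k=(np.hypot(W[...,0]-.589,W[...,1]-.021)<.03)&(W[...,2]>.1);print('min z',np.sort(W[k][:,2])[:8])
```

```text
rim 233 [0.58867524 0.02339504] 1.534120454726314e-05 ((0.5881221294403076, 0.02498297393321991), 0.041812825947999954)
tower ((574.6187744140625, 166.5377655029297), (111.85647583007812, 103.3208236694336), 4.75943660736084)
bar 49 ((574.42041015625, 167.1180419921875), (51.025787353515625, 13.093391418457031), 38.294883728027344)
0.128 15 [0.59128806 0.02464365] 9.467279739104201e-06
0.138 31 [0.5908894  0.02319136] 1.223694596779755e-05
0.148 38 [0.59124545 0.02320178] 1.5616377074881906e-05
0.158 28 [0.59107778 0.0229272 ] 1.1811520024036672e-05
0.168 35 [0.59144308 0.02263205] 1.9541461671693064e-05
min z [0.13148495 0.13248829 0.13318337 0.13441925 0.13481066 0.13489733
 0.13641675 0.13667321]
```

The two cameras agree on a correction of about (-1.8,-0.6) mm. Lowering to just above the rim.

```bash
python3 -m pendant '[[[-0.045,-0.01,0],[0,0,0]],[[0,0,0.4],[0,0,0]],[[0,0,0.6],[0,0,0]],[[0,0,0.6],[0,0,0]],[[0,0,0.4],[0,0,0]],[[0,0,0.15],[0,0,0]],[[0,0,0],[0,0,0]],[[0,0,0],[0,0,0]]]'
python3 - <<'E'
from h import *
from scipy.optimize import least_squares
to(.587,.020,.068,-57)
g,W=cloud("scene");cv2.imwrite("pics/s2.png",cv2.resize(g['img'][140:240,240:360],None,fx=5,fy=5,interpolation=2))
for lo in(.05,.06,.07,.08):
    k=(W[...,2]>lo)&(W[...,2]<lo+.01)&(np.hypot(W[...,0]-.589,W[...,1]-.022)<.032);p=W[k]
    if len(p)<6: print(lo,len(p));continue
    c=least_squares(lambda c:np.hypot(p[:,0]-c[0],p[:,1]-c[1])-.0205,[.589,.021],loss='soft_l1',f_scale=.001);print(lo,len(p),c.x)
k=(W[...,2]>.037)&(W[...,2]<.042)&(np.hypot(W[...,0]-.589,W[...,1]-.023)<.05)
q=W[k];fit=lambda p:np.r_[np.maximum(np.hypot(q[:,0]-p[0],q[:,1]-p[1])-.040,0)]
print('rim',least_squares(lambda p:np.r_[fit(p)],[.589,.022]).x,len(q))
E
```

```text
time_s: 7.75
position: [0.5875, 0.0204, 0.0961]
tool_rot: [[0.838, 0.545, 0.001], [0.545, -0.838, -0.0], [0.001, 0.001, -1.0]]
ft_force: [0.1, 1.2, -1.7]
grip_width: 0.0404
gripper_force: 21.6
t 7.75 pos [0.5875 0.0204 0.0961] yaw -56.96 tilt [ 1.4e-03 -2.0e-04 -1.0e+00] F [ 0.1  1.2 -1.7] w 0.0404 gf 21.626542561571114 q [-10.  33.  80.   0.  68.  47.]
units shift [-0.017  0.     0.702] turn 0.01
0.05 25 [0.59046426 0.02345015]
0.06 30 [0.58982987 0.02246808]
0.07 29 [0.59070196 0.02240908]
0.08 26 [0.58979352 0.02249426]
rim [0.5873535  0.02242489] 137
```

View pics/s2.png

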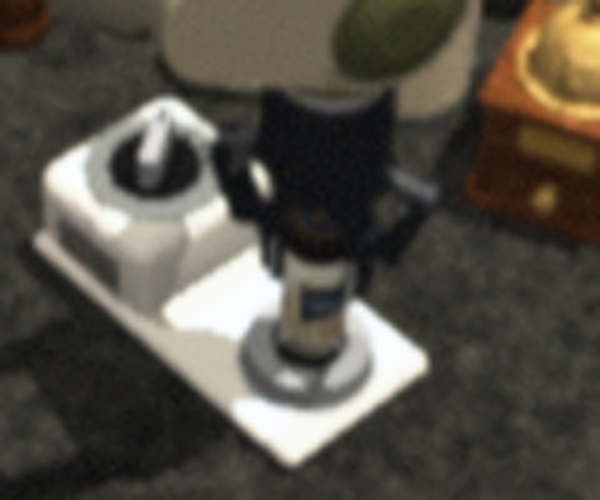

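The jar at crop (315,310) stands just above the ring at (308,360). It looks centred to within about 1.5 mm, so I'll lower it slowly.

```bash
python3 -m pendant '[[[-0.02,-0.01,0.1],[0,0,0]],[[0,0,0.1],[0,0,0]],[[0,0,0.1],[0,0,0]],[[0,0,0.1],[0,0,0]],[[0,0,0],[0,0,0]]]'
```

```text
time_s: 8.43
position: [0.586, 0.0204, 0.0789]
tool_rot: [[0.838, 0.545, -0.001], [0.545, -0.838, 0.0], [-0.001, -0.0, -1.0]]
ft_force: [-0.1, 0.3, -0.6]
grip_width: 0.0404
gripper_force: 21.6
```

```bash
python3 -m pendant '[[[0,0,0.07],[0,0,0]],[[0,0,0.07],[0,0,0]],[[0,0,0.07],[0,0,0]],[[0,0,0],[0,0,0]]]'; python3 -m pendant '[[[0,0,0.04],[0,0,0]],[[0,0,0.03],[0,0,0]],[[0,0,0],[0,0,0]]]'
```

```text
time_s: 8.93
position: [0.5861, 0.0204, 0.0707]
tool_rot: [[0.838, 0.545, -0.0], [0.545, -0.838, 0.0], [-0.0, -0.0, -1.0]]
ft_force: [0.7, 0.6, -1.0]
grip_width: 0.0403
gripper_force: 21.6
time_s: 9.3
position: [0.5863, 0.0204, 0.0683]
tool_rot: [[0.838, 0.545, 0.0], [0.545, -0.838, 0.0], [0.0, 0.0, -1.0]]
ft_force: [-0.8, 0.3, -0.2]
grip_width: 0.0402
gripper_force: 21.7
```

```bash
python3 -m pendant '[[[0,0,0.025],[0,0,0]],[[0,0,0],[0,0,0]]]'; python3 -m pendant '[[[0,0,0.025],[0,0,0]],[[0,0,0],[0,0,0]]]'
```

```text
time_s: 9.55
position: [0.5864, 0.0205, 0.0682]
tool_rot: [[0.838, 0.545, 0.001], [0.545, -0.838, -0.0], [0.001, 0.001, -1.0]]
ft_force: [-3.1, 1.0, 7.9]
grip_width: 0.0403
gripper_force: 22.5
time_s: 9.8
position: [0.5864, 0.0206, 0.0681]
tool_rot: [[0.838, 0.546, 0.002], [0.546, -0.838, -0.0], [0.001, 0.001, -1.0]]
ft_force: [-6.3, 2.1, 15.6]
grip_width: 0.0402
gripper_force: 23.1
```

That is floor contact at the expected height (TCP 0.068). Easing off, releasing, rising and looking.

```bash
python3 -m pendant '[[[0,0,-0.03],[0,0,0]],[[0,0,0],[0,0,0]]]'; python3 -m pendant '[[[0,0,0],[0,0,0]],[[0,0,0],[0,0,0]],[[0,0,0],[0,0,0]],[[0,0,-0.3],[0,0,0]],[[0,0,-0.8],[0,0,0]],[[0,0,-0.9],[0,0,0]],[[0,0,-0.9],[0,0,0]],[[0,0,0],[0,0,0]]]' 0.75
python3 - <<'E'
from h import *
from scipy.optimize import least_squares
to(.577,.166,.14,-50)
for c in("scene","top"):
  g,W=cloud(c);cv2.imwrite(f"pics/{c}3.png",g['img'])
  k=(W[...,2]>.11)&(W[...,2]<.13)&(np.hypot(W[...,0]-.589,W[...,1]-.022)<.026);print(c,k.sum(),'top z',np.percentile(W[k][:,2],[5,50,95]) if k.sum() else'',W[k].mean(0))
  k=(W[...,2]>.107)&(W[...,2]<.117)&(np.hypot(W[...,0]-.578,W[...,1]-.166)<.035);print('bar',k.sum(),cv2.minAreaRect((W[k][:,:2]*1000).astype(np.float32)))
a,b=[cv2.imread(f"pics/{c}3.png") for c in("scene","top")]
cv2.imwrite("pics/m3.png",np.hstack([cv2.resize(a[140:240,230:330],(400,400)),cv2.resize(b[110:210,190:290],(400,400))]))
E
```

```text
time_s: 10.05
position: [0.5864, 0.0205, 0.0682]
tool_rot: [[0.838, 0.545, 0.001], [0.545, -0.838, 0.0], [0.001, 0.0, -1.0]]
ft_force: [-2.3, 1.5, 8.1]
grip_width: 0.0402
gripper_force: 22.2
time_s: 11.05
position: [0.5873, 0.0202, 0.1869]
tool_rot: [[0.838, 0.545, 0.007], [0.545, -0.838, -0.001], [0.005, 0.005, -1.0]]
ft_force: [-0.3, -0.0, -1.0]
grip_width: 0.064
gripper_force: 0.0
t 11.05 pos [0.5873 0.0202 0.1869] yaw -56.95 tilt [ 0.0066 -0.0011 -1.    ] F [-0.3 -0.  -1. ] w 0.064 gf 0.0 q [-10.  27.  73.  -0.  80.  47.]
units shift [ 1.765 -3.201  1.167] turn -1.39
scene 144 top z [0.11364204 0.12288495 0.1261199 ] [0.58582411 0.01987156 0.12163515]
bar 50 ((573.4686889648438, 166.62770080566406), (49.38679504394531, 13.836507797241211), 40.252769470214844)
top 77 top z [0.11855789 0.1231882  0.12666148] [0.57983666 0.01800393 0.1229895 ]
bar 96 ((577.8976440429688, 165.2830047607422), (50.88136291503906, 13.578609466552734), 36.46837615966797)
```

View pics/m3.png

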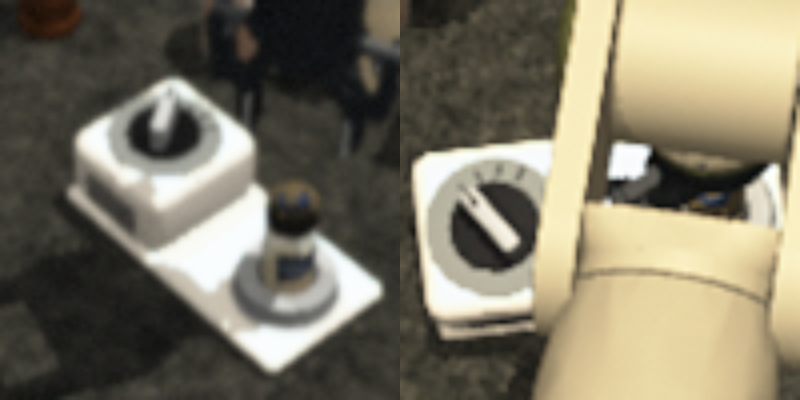

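The jar stands upright in the cup, with its cap at crop (293,195) and its top at z = 0.123 (18 + 105 mm), so it is fully seated. The dial is still at home. Moving over it.

```bash
python3 -m pendant '[[[0.43,-0.8,0],[0,0,0]],[[0.43,-0.8,0],[0,0,0]],[[0.43,-0.8,0],[0,0,0]],[[0.43,-0.8,0],[0,0,0]],[[0,0,0],[0,0,-0.6]],[[0,0,0],[0,0,-0.6]],[[0,0,0],[0,0,0]],[[0,0,0],[0,0,0]]]' 0.65 30
python3 - <<'E'
from h import *
to(.576,.165,.091,-51)
for c in("scene",):
  g,W=cloud(c)
  k=(W[...,2]>.107)&(W[...,2]<.117)&(np.hypot(W[...,0]-.578,W[...,1]-.166)<.035);print('bar',k.sum(),cv2.minAreaRect((W[k][:,:2]*1000).astype(np.float32)))
E
```

```text
time_s: 12.15
position: [0.5739, 0.165, 0.1828]
tool_rot: [[0.777, 0.629, -0.001], [0.629, -0.777, -0.0], [-0.001, -0.001, -1.0]]
ft_force: [-0.1, -0.1, -0.7]
grip_width: 0.0554
gripper_force: 0.0
t 12.15 pos [0.5739 0.165  0.1828] yaw -51.03 tilt [-1.2e-03 -1.0e-04 -1.0e+00] F [-0.1 -0.1 -0.7] w 0.0554 gf 0.0 q [ 5. 29. 71. -0. 80. 56.]
units shift [0.043 0.036 2.294] turn -0.01
bar 51 ((574.2477416992188, 167.382080078125), (49.24763488769531, 13.434452056884766), 42.077701568603516)
```

```bash
python3 -m pendant '[[[0.04,0.03,0.5],[0,0,0]],[[0,0,0.7],[0,0,0]],[[0,0,0.6],[0,0,0]],[[0,0,0.35],[0,0,0]],[[0,0,0.12],[0,0,0]],[[0,0,0],[0,0,0]],[[0,0,0],[0,0,0]]]'
python3 -m pendant '[[[0,0,0],[0,0,0]],[[0,0,0],[0,0,0]],[[0,0,0],[0,0,0]],[[0,0,0],[0,0,0]],[[0,0,0],[0,0,0]]]' 0.05 30
```

```text
time_s: 13.08
position: [0.5765, 0.1653, 0.0934]
tool_rot: [[0.777, 0.63, 0.002], [0.63, -0.777, 0.0], [0.001, 0.001, -1.0]]
ft_force: [0.2, -0.3, -0.2]
grip_width: 0.0551
gripper_force: 0.0
time_s: 13.7
position: [0.5748, 0.1669, 0.0931]
tool_rot: [[0.776, 0.631, -0.002], [0.631, -0.776, 0.003], [0.0, -0.003, -1.0]]
ft_force: [-6.3, 7.2, 6.8]
grip_width: 0.0122
gripper_force: 32.3
```

The bar is gripped. The side force shows the bar about 2 mm toward -y, so I'll recentre and start turning.

```bash
python3 -m pendant '[[[0,-0.06,0],[0,0,0]],[[0,0,0],[0,0,0]]]';  python3 -m pendant '[[[0,0,0],[0,0,0.5]],[[0,0,0],[0,0,0.8]],[[0,0,0],[0,0,0.8]],[[0,0,0],[0,0,0.8]],[[0,0,0],[0,0,0.8]],[[0,0,0],[0,0,0.8]],[[0,0,0],[0,0,0.5]],[[0,0,0],[0,0,0]]]'
python3 -c "
from h import *
to(.5748,.1669,.092,-117)"
```

```text
time_s: 13.95
position: [0.5747, 0.1671, 0.093]
tool_rot: [[0.777, 0.63, 0.001], [0.63, -0.777, -0.0], [0.001, 0.001, -1.0]]
ft_force: [-1.7, -0.0, 5.6]
grip_width: 0.0121
gripper_force: 32.3
time_s: 14.95
position: [0.5743, 0.1679, 0.0931]
tool_rot: [[0.97, 0.242, -0.0], [0.242, -0.97, 0.002], [0.0, -0.002, -1.0]]
ft_force: [-3.5, 4.6, 6.5]
grip_width: 0.0124
gripper_force: 32.5
t 14.95 pos [0.5743 0.1679 0.0931] yaw -75.98 tilt [-2.0e-04  1.6e-03 -1.0e+00] F [-3.5  4.6  6.5] w 0.0124 gf 32.496108412742615 q [ 5. 34. 78.  0. 68. 81.]
units shift [0.006 0.027 0.026] turn 8.2
```

```bash
python3 -m pendant '[[[0,-0.025,0],[0,0,0.5]],[[0,0,0],[0,0,0.8]],[[0,0,0],[0,0,0.8]],[[0,0,0],[0,0,0.8]],[[0,0,0],[0,0,0.8]],[[0,0,0],[0,0,0.5]],[[0,0,0],[0,0,0]]]'
python3 -c "
from h import *
to(.5748,.1669,.092,-117);print(observe()['wrist_torque'])"
```

```text
time_s: 15.82
position: [0.5742, 0.1687, 0.0931]
tool_rot: [[0.993, -0.122, 0.0], [-0.122, -0.993, 0.001], [-0.0, -0.001, -1.0]]
ft_force: [-3.4, 3.7, 6.4]
grip_width: 0.0119
gripper_force: 32.5
t 15.825 pos [0.5742 0.1687 0.0931] yaw -96.98 tilt [ 1.0e-04  1.4e-03 -1.0e+00] F [-3.4  3.7  6.4] w 0.0119 gf 32.454877495765686 q [  5.  34.  78.   0.  68. 102.]
units shift [0.021 0.043 0.027] turn 4.0
[0.51376204 0.46631298 0.08132415]
```

```bash
python3 -m pendant '[[[-0.02,-0.025,0],[0,0,0.5]],[[0,0,0],[0,0,0.7]],[[0,0,0],[0,0,0.7]],[[0,0,0],[0,0,0.7]],[[0,0,0],[0,0,0.6]],[[0,0,0],[0,0,0.4]],[[0,0,0],[0,0,0]],[[0,0,0],[0,0,0]]]'
python3 -c "
from h import *
to(.5748,.1669,.092,-117);print(observe()['wrist_torque'])
g,W=cloud('top')
k=(W[...,2]>.02)&(W[...,2]<.117)&(np.hypot(W[...,0]-.578,W[...,1]-.166)<.035);print(k.sum())
b=g['img'][100:220,170:310];g,W=cloud('scene');a=g['img'][140:240,230:330]
k=(W[...,2]>.105)&(W[...,2]<.116)&(np.hypot(W[...,0]-.576,W[...,1]-.166)<.032);print('bar',k.sum(),cv2.minAreaRect((W[k][:,:2]*1000).astype(np.float32)) if k.sum()>3 else '')
cv2.imwrite('pics/m4.png',np.hstack([cv2.resize(a,(400,400),interpolation=2),cv2.resize(b,(400,400),interpolation=2)]))"
```

```text
time_s: 16.82
position: [0.5743, 0.1694, 0.093]
tool_rot: [[0.907, -0.422, 0.002], [-0.422, -0.907, 0.001], [0.001, -0.001, -1.0]]
ft_force: [0.8, 2.3, 6.0]
grip_width: 0.0121
gripper_force: 32.2
t 16.825 pos [0.5743 0.1694 0.093 ] yaw -114.96 tilt [ 1.7e-03  8.0e-04 -1.0e+00] F [0.8 2.3 6. ] w 0.0121 gf 32.24281668663025 q [  5.  34.  78.   0.  68. 120.]
units shift [0.039 0.052 0.026] turn 0.41
[ 0.32659775 -0.09457412  0.10799891]
0
bar 46 ((569.7940673828125, 162.58587646484375), (28.257835388183594, 47.26397705078125), 49.61271286010742)
```

View pics/m4.png

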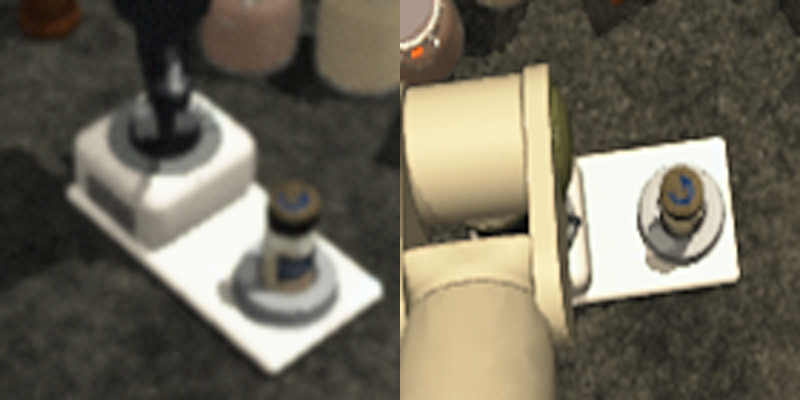

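The jar is still seated and the fingers are on the dial at crop (165,130). Creeping on in small steps while reading the torque, to locate the third click and the end stop.

```bash
cat > o.py <<'E'
from h import *
s=observe();R=s['tool_rot'];print(round(np.degrees(np.arctan2(R[1][1],R[0][1])),2),np.round(s['position'],4),np.round(s['wrist_torque'],3),np.round(s['ft_force'],1),round(s['joint_efforts'][5],3),s['time_s'])
E
p="python3 -m pendant"
python3 o.py
python3 -m pendant '[[[0,-0.02,0],[0,0,0.15]],[[0,0,0],[0,0,0]]]' >/dev/null; python3 o.py
python3 -m pendant '[[[0,0,0],[0,0,0.15]],[[0,0,0],[0,0,0]]]' >/dev/null; python3 o.py
python3 -m pendant '[[[0,0,0],[0,0,0.15]],[[0,0,0],[0,0,0]]]' >/dev/null; python3 o.py
```

```text
-114.96 [0.5743 0.1694 0.0931] [ 0.303 -0.037  0.079] [0.2 1.8 5.4] 0.073 16.925
-115.72 [0.5743 0.1695 0.0931] [-0.299  0.231  0.036] [-1.3 -0.4  6.8] 0.124 17.175
-116.47 [0.5743 0.1696 0.0931] [-0.241  0.249  0.045] [-0.3 -0.   6.7] 0.12 17.425
-117.22 [0.5743 0.1696 0.093 ] [-0.175  0.183  0.027] [-0.3 -0.4  6.5] 0.121 17.675
```

```bash
python3 -m pendant '[[[0,0,0],[0,0,0.15]],[[0,0,0],[0,0,0]]]' >/dev/null; python3 o.py
python3 -m pendant '[[[0,0,0],[0,0,0.15]],[[0,0,0],[0,0,0]]]' >/dev/null; python3 o.py
python3 -m pendant '[[[0,0,0],[0,0,0.15]],[[0,0,0],[0,0,0]]]' >/dev/null; python3 o.py
python3 -m pendant '[[[0,0,0],[0,0,0.15]],[[0,0,0],[0,0,0]]]' >/dev/null; python3 o.py
```

```text
-117.97 [0.5743 0.1696 0.0931] [-0.215  0.183  0.077] [-0.6 -0.5  7. ] 0.121 17.925
-118.72 [0.5744 0.1696 0.093 ] [-0.183  0.164  0.056] [-0.2 -0.3  6. ] 0.122 18.175
-119.47 [0.5744 0.1696 0.093 ] [-0.128  0.179  0.11 ] [-0.1 -0.4  5.9] 0.123 18.425
-120.22 [0.5744 0.1697 0.0931] [-0.123  0.133  0.062] [ 0.1 -1.1  6.7] 0.124 18.675
```

```bash
python3 -m pendant '[[[0,0,0],[0,0,0.15]],[[0,0,0],[0,0,0]]]' >/dev/null; python3 o.py
python3 -m pendant '[[[0,0,0],[0,0,0.15]],[[0,0,0],[0,0,0]]]' >/dev/null; python3 o.py
python3 -m pendant '[[[0,0,0],[0,0,0.15]],[[0,0,0],[0,0,0]]]' >/dev/null; python3 o.py
python3 -m pendant '[[[0,0,0],[0,0,0.15]],[[0,0,0],[0,0,0]]]' >/dev/null; python3 o.py
```

```text
-120.97 [0.5744 0.1697 0.093 ] [-0.088  0.146  0.074] [0.3 0.4 6.2] 0.159 18.925
-121.69 [0.5744 0.1697 0.0931] [-0.016  0.101  0.313] [0.3 0.4 6.8] 0.397 19.175
-122.41 [0.5744 0.1698 0.093 ] [-0.041  0.131  0.529] [-0.1  0.3  6.6] 0.588 19.425
-123.15 [0.5744 0.1698 0.0931] [-0.049  0.132  0.654] [0.1 0.3 6.8] 0.749 19.675
```

The torque climbs from -120.9°, which is exactly where the end stop was predicted (1.23 rad). The third click (1.15 rad) is therefore at about -116.3°, so I'll back off to about -116.9° and hold.

```bash
python3 -m pendant '[[[0,0,0],[0,0,-0.4]],[[0,0,0],[0,0,-0.4]],[[0,0,0],[0,0,-0.45]],[[0,0,0],[0,0,0]],[[0,0,0],[0,0,0]]]'; python3 o.py
python3 -c "
from h import *
print([np.round(d['point'],3).tolist() for d in landmark_of('top','jar_center')])
g,W=cloud('top');k=(W[...,2]>.115)&(W[...,2]<.13)&(np.hypot(W[...,0]-.589,W[...,1]-.022)<.03);print('jar top',W[k].mean(0),k.sum())"; python3 o.py
```

```text
time_s: 20.3
position: [0.5743, 0.1696, 0.093]
tool_rot: [[0.891, -0.453, 0.001], [-0.453, -0.891, -0.0], [0.001, -0.0, -1.0]]
ft_force: [-0.6, -1.0, 7.1]
grip_width: 0.012
gripper_force: 32.4
-116.96 [0.5743 0.1696 0.093 ] [-0.141  0.219  0.086] [-0.6 -1.   7.1] 0.068 20.3
[[0.421, -0.365, 0.056], [0.507, -0.329, 0.052], [0.351, -0.314, 0.052], [0.587, 0.021, 0.073]]
jar top [0.58902231 0.02069265 0.12325499] 197
-116.96 [0.5743 0.1696 0.0931] [-0.192  0.212  0.082] [-0.  -1.   6.3] 0.072 20.4
```

```bash
python3 -c "
from rig import *
print(close_job())"
```

```text
the job is handed in; nothing more can be done
None
```

Handed in: the black-capped jar stands upright and fully seated in the mixer cup, with the grip reading at most about 23 N whenever checked, and the arm is holding the dial at its third click (about 1.16 rad, worked out from the end stop, which I touched briefly before backing off) at about 20 s.

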